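# Fish the sinker out of the deep tube and put it on the scale

## Task

Swing the wooden keeper bar aside, clear of the mouth of the deep tube. Then, with the hook tool, catch the wire loop of the metal sinker that lies at the bottom of the tube, draw it out and set it down gently, standing wholly on the scale's pan; never touch the sinker with the gripper. Finally put the hook tool back upright in its holder, leave the keeper open and leave the cups, the spoon and the lunch box where they are.

Things in the scene. Friction and masses are not known exactly. Their poses are not given: they have to be found in the camera images.
- rack: Fixed stand: wooden foot 6 mm thick, clear upright tube (outer diameter 82 mm, bore 70 mm, rim 135 mm and bore floor 6 mm above the table) and an aluminium post, 18 mm thick, 80 mm from the tube's axis on the stand's +y side. Origin: on the tube's axis at table height; z up.
- tube_mouth (a point): Centre of the tube's open mouth, at rim height (135 mm).
- keeper (a joint): Angle (rad) of the flat wooden keeper bar, which turns level about the post. 0: straight across the mouth, along the stand's -y. It swings one way only, counter-clockwise seen from above (free end towards the stand's +x), to 1.7 at most. Starts at 0 to 0.2; the bore is free from 0.7, want 0.8 or more. Light friction holds it where it is left.
- keeper_end (a point): Point on the keeper bar (185 x 24 x 8 mm, underside 138 mm, top 146 mm above the table) in the middle of its width and thickness, 145 mm from its pivot, 20 mm short of its free end. Pushing here takes about 0.5 N.
- sinker: Loose aluminium disc, 56 mm across, 28 mm high, with an upright wire loop on top, 69.5 mm high over all, 0.15 to 0.27 kg. Origin: centre of the disc's underside; z up. It stands on the bore floor, up to 7 mm off the tube's axis.
- loop (a point): Middle of the loop's window, on the sinker's axis, 49 mm above its underside. The loop: an upright arch of 5 mm wire with a straight sill, window 31 mm wide at the foot, 31 mm high in the middle (15 mm above and below this point), 18 mm high at its sides. It swivels about the sinker's axis with slight friction; which way it faces is NOT reported: see it from above or feel for it. The hook still enters a loop turned some 40 degrees off.
- hook_grip (a point): Loose hook tool (0.09 kg), upright: this point is on its axis in the square wooden handle (22 x 22 mm, 64 mm long), 37 mm below the handle's top and 133 mm above the hook's underside. Under the handle is a black flange 64 mm (x) by 42 mm (y), 6 mm thick, its underside 33 mm below this point. z up.
- hook_foot (a point): Underside of the tool's foot, on its axis. From the flange a straight 6 mm steel rod runs down the axis, at the foot turns along the tool's +x for 16 mm (axis to axis) and then up into a prong whose top is 19 mm above this point: a J with a 10 mm gap between shaft and prong, bottom rod 6 mm thick.
- holder: Fixed grey holder for the hook tool: socket outer 62 x 40 mm, opening 50 mm (its x) by 28 mm (its y), rim 106 mm and floor 6 mm above the table. Origin: on the socket's axis at table height. The tool stands in it, flange lying flat on the rim, its x along the holder's x, either way round.
- holder_top (a point): Centre of the holder's opening at rim height (106 mm).
- pan (a point): Centre of the top of the scale's round steel pan (130 mm in diameter, rigid), 38 mm above the table. The white scale is fixed, 200 x 150 x 28 mm, its display towards its own -x. Scale and holder may change places.
- cup_a: Bystander: clear plastic cup, 72 mm wide, 65 mm high; origin at the underside's centre. Leave alone.
- cup_b: Bystander: a second clear cup, same size. Leave alone.
- spoon: Bystander: steel spoon, 160 mm long, lying flat. Leave alone.
- lunchbox: Bystander: green plastic lunch box 100 x 140 x 50 mm; origin at the underside's centre. Leave alone.
Not all that is in view belongs to the job. Leave any purple look-alike of the part that bears hook_grip alone. What is shaped like the rack but orange is not meant.

How it is judged:
By the outcome, as a careful person would: the job done as asked, in the order asked, and still so for the second after the job is handed in, with the robot touching nothing.
It also fails if it takes over 72 s, if anything falls off the work surface, if the arm or the gripper's body presses on something with over 40 N, if the wrist force passes 120 N, or if a joint passes its speed limit or range.

## Robot

A 6-joint arm with a two-finger parallel gripper is mounted at the origin on the work surface. World frame = base frame: x ahead of the robot, y to its left, z up, the work surface at z = 0. Lengths are in m, angles in degrees, forces in N, time in s.
With the tool pointing down it reaches from about 0.4 to 0.825 m from the base axis. Payload 7 kg.
Tool frame: the origin (TCP) lies at the centre of the arm's flange, where the gripper is bolted on; the fingertips stand 178 mm ahead of it and the grasp point (between the pads) lies 159 mm ahead of it (r.tips_ahead is the z of the fingertips in the tool frame, in m); z points along the fingers, y is the line along which they close (so a half turn about z gives the same grasp; the last joint's range is limited). The gripper opens to 88 mm and grips with 3 to 60 N. Pads are 19 mm wide; open, the fingers measure 130 mm over their backs; the gripper's body (78 mm by 193 mm) begins 47 mm behind the grasp point.
Start: joints at [92.309, 20.546, 0.682, 0, -70.136, -16.507], TCP at [0.166, 0.654, 0.405] pointing down, gripper open.
Joint ranges: [-176.03, 176.03], [-82.01, 121.73], [-58.28, 71.71], [-173.87, 95.51], [-174.79, -0.11], [-173.66, 173.66]. Speed limits (degrees/s): [136.94, 136.94, 172.46, 180, 180, 180].

## Interface

Orientations are given as [roll, pitch, yaw] about the fixed x, y, z axes, in that order (R = Rz(yaw) Ry(pitch) Rx(roll)).
In Python, from plant import r gives the robot as it stands. The module is installed in compiled form; this text tells all that it offers.
- The arm moves only by the shell command python3 -m pendant 'ROWS' [FORCE]. ROWS is JSON, a list that holds one entry, the list of rows, each a list of 7 numbers: the shift along the tool's x, y, z in m, then the turn, a rotation vector about the tool's x, y, z in degrees, then the gripper command: -1 is shut, 1 is fully open, values between are in proportion. A call has 1 to 5 rows; each row is the pose to reach, as a shift and turn from the pose commanded when the call began, along the tool's axes at that moment; what a row does not reach only later rows make up. A row lasts 1/10 s, in which the tool goes at most 50 mm and 8.59 degrees, less where a joint would pass 70% of its speed; a pose out of reach is approached as far as the arm can. A call with a gripper value outside its range is refused whole. The fingers move at their own pace and stop on an object; FORCE is the grip in N (left out, the last holds). Time passes only in rows, so rows that repeat a pose let the fingers close. It gives the time, the measured TCP pose, the force, the opening and the grip force at its end, in the units of the state.
- r.get_state(): the state, without advancing time (a new reading comes with each control period).
- r.capture(name): name is "scene" or "top"; returns the picture (420x560x3 uint8, red, green, blue); there is no depth.
- r.camera_params(name): a dict with "fx", "fy", "cx", "cy" (pixels), "dist_coeffs" ([k1, k2, p1, p2, k3] as OpenCV has them; the pictures are not rectified), "R" (3x3) and "t" (3): a world point X has camera coordinates R X + t. Camera axes: x right, y down, z forward; pixel columns grow to the right and rows downward; lengths in m; the calibration is good to about 2 mm. A picture is of the moment at which its call begins. camera_params takes no time and is no camera call.
- r.close_job(): hands the job in; it is judged then, once.
The state is a dict: "time_s": time; "joints": joint angles; "qd": joint speeds; "joint_torque": joint torques, N m; "tcp_pos": TCP position; "eef_rot": TCP orientation; "contact_force": force on the tool from outside, world axes, zero at the start; "moment": the same for the moment, N m; "gripper_width": finger opening in m; "gripper_force": force on a finger pad.
Only numpy, scipy, OpenCV 4.12 (cv2) and the standard library are available. Lean on these libraries where they do the work, as an engineer would, in place of code of your own. Each camera call takes 0.05 s, during which the arm holds its last target. There are 200 camera calls.

## Working session

There is one attempt and no reset: what is moved stays moved. The work goes in short steps, Python scripts to look and compute and a shell command to move; the robot and the scene stay as the last step left them, time stands still between calls to the robot, and variables do not carry over. Pictures are saved under pics/ and viewed, at most 10 in all, crops included, and the job is handed in when it is done.

```bash
mkdir -p pics; python3 - <<'E'
from plant import r
import cv2,numpy as np
for n in("scene","top"):
    im=r.capture(n); cv2.imwrite(f"pics/{n}0.png",cv2.cvtColor(im,cv2.COLOR_RGB2BGR))
    p=r.camera_params(n); R=np.array(p["R"]); print(n,p["fx"],p["dist_coeffs"],(-R.T@p["t"]).round(3),R.round(2).tolist())
s=r.get_state();print(s["time_s"],s["tcp_pos"],s["eef_rot"],s["contact_force"],s["gripper_width"])
E
```

```text
scene 446.8771291201901 [-0.04086705  0.          0.          0.          0.        ] [ 1.11  -0.921  0.831] [[0.84, 0.55, 0.0], [0.3, -0.45, -0.84], [-0.46, 0.7, -0.54]]
top 439.62854214150366 [-0.02563583  0.          0.          0.          0.        ] [0.392 0.005 1.25 ] [[-0.02, -1.0, 0.0], [-0.99, 0.02, -0.1], [0.1, -0.01, -0.99]]
0.1 [0.16552468 0.65421085 0.40383495] [ 1.79915305e+02 -8.05017796e-03 -1.42045441e+01] [ 0.47523527 -0.04792717  0.09892312] 0.08731663998225342
```

View pics/scene0.png

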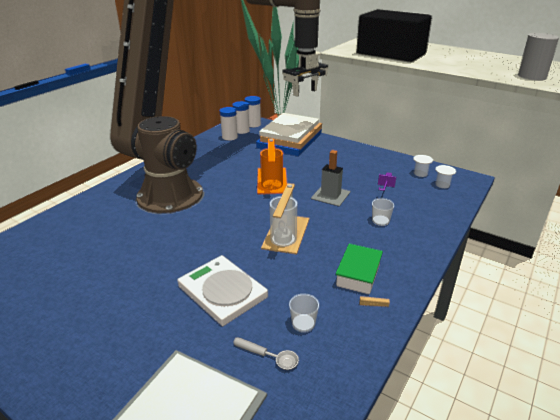

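View pics/top0.png

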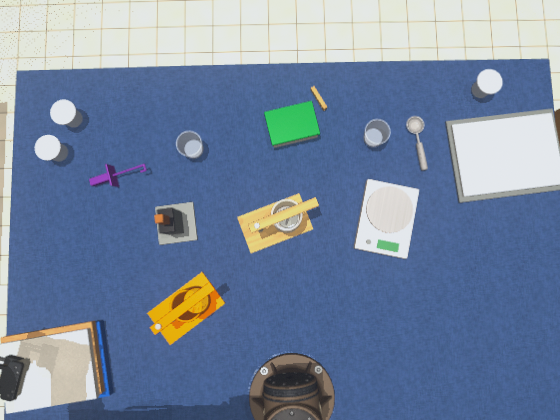

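Both views agree on the layout.
- Hook tool candidates: the wooden-handled one in the grey holder at top (172,220), scene (332,175); the purple look-alike lying at top (118,176), scene (387,182). I choose the one in the holder.
- Rack candidates: the wooden-footed clear one at top (278,220), scene (285,220); the orange one at top (187,305), scene (270,170). I choose the clear one.
- Pan: top (390,210).

Now one close crop to check the choice.

```bash
python3 - <<'E'
import cv2,numpy as np
t=cv2.imread("pics/top0.png"); s=cv2.imread("pics/scene0.png")
a=cv2.resize(t[180:260,140:340],None,fx=4,fy=4,interpolation=cv2.INTER_CUBIC)   # 800x320
b=cv2.resize(s[142:257,230:370],(341,280),interpolation=cv2.INTER_CUBIC)
c=cv2.resize(t[172:264,345:430],(259,280),interpolation=cv2.INTER_CUBIC)
o=np.zeros((600,800,3),np.uint8); o[:320]=a; o[320:,:341]=b; o[320:,360:619]=c
cv2.imwrite("pics/crop1.png",o)
E
```

```text
(no output)
```

View pics/crop1.png

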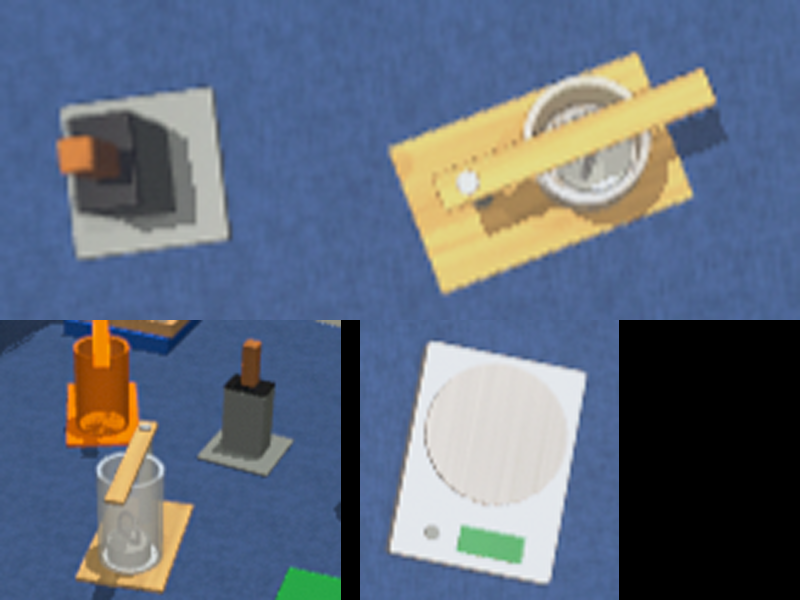

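The crop confirms the plain wooden handle in the grey holder, and the clear tube with its wooden foot, keeper and the sinker inside. Crop pixels: tube rim centre (587,142), keeper pivot (467,182), keeper end (709,86), handle top (76,156), pan (497,434).

```bash
cat > h.py <<'E'
from plant import r
import cv2,numpy as np
from scipy.spatial.transform import Rotation as Ro
def ray(n,uv,z):
    p=r.camera_params(n);K=np.array([[p["fx"],0,p["cx"]],[0,p["fy"],p["cy"]],[0,0,1]])
    R=np.array(p["R"]);t=np.array(p["t"])
    a=cv2.undistortPoints(np.array([[uv]],float),K,np.array(p["dist_coeffs"]))[0,0]
    d=R.T@np.array([a[0],a[1],1]);c=-R.T@t
    return c+d*(z-c[2])/d[2]
def px(n,X):
    p=r.camera_params(n);K=np.array([[p["fx"],0,p["cx"]],[0,p["fy"],p["cy"]],[0,0,1]])
    return cv2.projectPoints(np.array(X,float).reshape(-1,3),cv2.Rodrigues(np.array(p["R"]))[0],np.array(p["t"],float),K,np.array(p["dist_coeffs"]))[0][:,0]
def pose():
    s=r.get_state();return np.array(s["tcp_pos"]),Ro.from_euler("xyz",s["eef_rot"],degrees=True),s
def to(P,yaw=None,roll=180):
    """shift (tool axes) and turn (rotvec deg) from the measured pose"""
    p,R,s=pose();G=Ro.from_euler("xyz",[180,0,yaw],degrees=True)
    return R.inv().apply(np.array(P)-p).round(4),np.degrees((R.inv()*G).as_rotvec()).round(2)
E
python3 - <<'E'
from h import *
T=lambda x,y:((x+.5)/4+140-.5,(y+.5)/4+180-.5)
q={"mouth":((587,142),.135),"pivot":((467,182),.147),"kend":((709.5,86),.146),"handle":((76,156),.176),
"f1":((390,148),.006),"f2":((636,53),.006),"f3":((692,197),.006),"f4":((445,293),.006),
"h1":((60,108),.005),"h2":((210,88),.005),"h3":((230,240),.005),"h4":((77,258),.005),
"fl1":((72,115),.112),"fl2":((133,110),.112),"fl3":((140,206),.112),"fl4":((80,215),.112)}
W={}
for k,(c,z) in q.items(): W[k]=ray("top",T(*c),z); print(k,W[k].round(4))
print("pan",ray("top",(390,209.5),.038).round(4))
print("footc",np.mean([W[f"f{i}"] for i in(1,2,3,4)],0).round(4),"holderc",np.mean([W[f"h{i}"] for i in(1,2,3,4)],0).round(4))
a=lambda u,v:np.degrees(np.arctan2(*(W[v]-W[u])[1::-1])).round(1)
print("foot long",a("f2","f1"),a("f3","f4"),"keeper",a("pivot","kend"),"piv->mouth",a("pivot","mouth"),np.linalg.norm(W["mouth"]-W["pivot"]),"hold",a("h1","h2"),a("h4","h3"),a("h1","h4"),a("h2","h3"))
# scene check: handle top pix crop (252,343): 
S=lambda x,y:(x/2.436+230,(y-320)/2.435+142)
print("scene handle",ray("scene",S(252,343),.176).round(4),"mouth",ray("scene",S(130,469),.135).round(4))
E
```

```text
mouth [0.4877 0.0013 0.135 ]
pivot [0.4633 0.0772 0.147 ]
kend [ 0.5205 -0.077   0.146 ]
handle [0.4829 0.3148 0.176 ]
f1 [0.4978 0.1407 0.006 ]
f2 [ 0.5617 -0.0357  0.006 ]
f3 [ 0.458  -0.0726  0.006 ]
f4 [0.3945 0.1033 0.006 ]
h1 [0.532  0.3758 0.005 ]
h2 [0.5439 0.2686 0.005 ]
h3 [0.4353 0.2547 0.005 ]
h4 [0.4251 0.3631 0.005 ]
fl1 [0.5152 0.336  0.112 ]
fl2 [0.5176 0.2962 0.112 ]
fl3 [0.4549 0.2916 0.112 ]
fl4 [0.45   0.3305 0.112 ]
pan [ 0.5049 -0.2871  0.038 ]
footc [0.478  0.0339 0.006 ] holderc [0.4841 0.3155 0.005 ]
foot long 109.9 109.8 keeper -69.6 piv->mouth -72.2 0.08071143274263172 hold -83.7 -84.6 -173.2 -172.7
scene handle [0.4918 0.3065 0.176 ] mouth [ 0.4957 -0.004   0.135 ]
```

```bash
python3 -m pendant '[[[0.18,0.155,0,0,0,-14.2,-1],[0.18,0.155,0,0,0,-14.2,-1],[0.18,0.155,0,0,0,-14.2,-1],[0.18,0.155,0,0,0,-14.2,-1],[0.18,0.155,0,0,0,-14.2,-1]]]' 10
python3 -m pendant '[[[0.098,0.14,0,0,0,0,-1],[0.098,0.14,0,0,0,0,-1],[0.098,0.14,0,0,0,0,-1],[0.098,0.14,0,0,0,0,-1],[0.098,0.14,0,0,0,0,-1]]]'
python3 -m pendant '[[[0.02,0.19,0,0,0,0,-1],[0.02,0.19,0,0,0,0,-1],[0.02,0.19,0,0,0,0,-1],[0.02,0.19,0,0,0,0,-1],[0.02,0.19,0,0,0,0,-1]]]'
python3 -m pendant '[[[0.03,0.193,0,0,0,0,-1],[0.03,0.193,0,0,0,0,-1],[0.03,0.193,0,0,0,0,-1],[0.03,0.193,0,0,0,0,-1],[0.03,0.193,0,0,0,0,-1]]]'
```

```text
time_s: 0.6
tcp_pos: [0.303, 0.4574, 0.4045]
eef_rot: [180.0, 0.0, -0.0]
contact_force: [0.0, 0.9, 0.5]
gripper_width: 0.0529
gripper_force: 0.0
time_s: 1.1
tcp_pos: [0.4011, 0.3175, 0.4046]
eef_rot: [180.0, 0.0, -0.2]
contact_force: [0.3, 0.8, 0.4]
gripper_width: 0.0133
gripper_force: 0.0
time_s: 1.6
tcp_pos: [0.4195, 0.1267, 0.4046]
eef_rot: [180.0, 0.0, -0.2]
contact_force: [0.3, 0.2, 0.6]
gripper_width: 0.0005
gripper_force: 0.0
time_s: 2.1
tcp_pos: [0.4504, -0.0663, 0.4043]
eef_rot: [180.0, 0.1, -0.3]
contact_force: [-1.0, 0.5, 0.1]
gripper_width: 0.0007
gripper_force: 0.0
```

```bash
python3 -m pendant '[[[0,0,0.045,0,0,0,-1],[0,0,0.07,0,0,0,-1],[0,0,0.087,0,0,0,-1],[0,0,0.087,0,0,0,-1]]]'
python3 -m pendant '[[[0.02,-0.003,0,0,0,0,-1],[0.04,-0.006,0,0,0,0,-1],[0.059,-0.011,0,0,0,0,-1],[0.077,-0.019,0,0,0,0,-1],[0.091,-0.027,0,0,0,0,-1]]]'
python3 -m pendant '[[[0.015,-0.012,0,0,0,0,-1],[0.027,-0.024,0,0,0,0,-1],[0.039,-0.04,0,0,0,0,-1],[0.048,-0.055,0,0,0,0,-1],[0.055,-0.073,0,0,0,0,-1]]]'
python3 -m pendant '[[[0,0,0,0,0,0,-1],[0,0.03,0,0,0,0,-1],[0,0.03,-0.04,0,0,0,-1],[0,0.03,-0.08,0,0,0,-1],[0,0.03,-0.087,0,0,0,1]]]'
python3 - <<'E'
from h import *
im=r.capture("top");cv2.imwrite("pics/top1.png",im[:,:,::-1])
im2=r.capture("scene")
o=np.zeros((600,800,3),np.uint8)
o[:,:400]=cv2.resize(im[175:265,240:300],(400,600),interpolation=cv2.INTER_CUBIC)
o[:,400:]=cv2.resize(im2[180:270,255:315],(400,600),interpolation=cv2.INTER_CUBIC)
cv2.imwrite("pics/crop2.png",o[:,:,::-1])
E
```

```text
time_s: 2.5
tcp_pos: [0.4495, -0.0623, 0.3154]
eef_rot: [180.0, 0.3, 0.0]
contact_force: [-1.0, -0.1, 0.3]
gripper_width: 0.0004
gripper_force: 0.0
time_s: 3.0
tcp_pos: [0.5424, -0.0348, 0.3186]
eef_rot: [-180.0, -0.1, 0.0]
contact_force: [0.0, -0.4, 1.0]
gripper_width: 0.0006
gripper_force: 0.3
time_s: 3.5
tcp_pos: [0.5967, 0.0383, 0.3177]
eef_rot: [180.0, 0.0, -0.0]
contact_force: [-0.7, -1.3, -0.4]
gripper_width: 0.0003
gripper_force: 0.3
time_s: 4.0
tcp_pos: [0.597, 0.0071, 0.4102]
eef_rot: [-179.9, -0.5, 0.0]
contact_force: [-0.8, 0.2, -0.2]
gripper_width: 0.0043
gripper_force: 0.0
```

View pics/crop2.png

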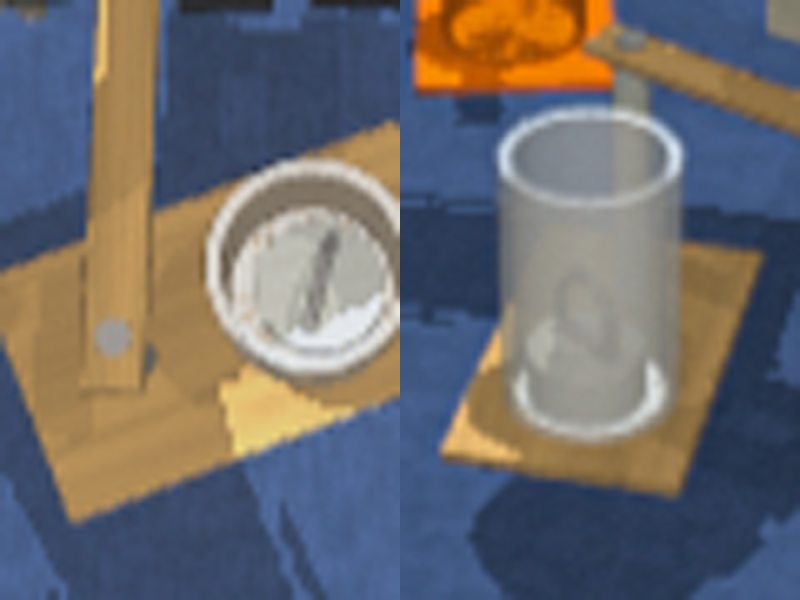

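Keeper is now swung well open (pivot at crop (113,337), bar running straight up). The loop shows edge-on from above as a dark line from about (330,235) to (308,330) in the left half, so its plane runs roughly along world x. I'll overlay a model to refine the tube axis and loop yaw.

```bash
python3 - <<'E'
from h import *
top=cv2.imread("pics/top1.png")
U=lambda x,y:((x+.5)/6.667+239.5,(y+.5)/6.667+174.5)
V=lambda x,y:((x-399.5)/6.667+254.5,(y+.5)/6.667+179.5)
print("scene rim",ray("scene",V(591,157),.135).round(4),"top rim",ray("top",U(305,267),.135).round(4))
print("disc top",ray("top",U(313,277),.034).round(4),"pivot",ray("top",U(113,337),.147).round(4),"bar",ray("top",U(128,3),.146).round(4))
A=ray("top",U(331,235),.06);B=ray("top",U(309,330),.06);print("loop",A.round(4),B.round(4),np.degrees(np.arctan2(*(A-B)[1::-1])),np.linalg.norm(A-B))
c=np.array([.489,.0005]);d=(A+B)[:2]/2
d=ray("top",U(313,277),.034)[:2]
def arch(yaw):
    e=np.array([np.cos(yaw),np.sin(yaw)]);pts=[(-.018,.0375),(-.018,.058)]+[(-.018*np.cos(t),.058+.0155*np.sin(t)) for t in np.linspace(0,np.pi,15)]+[(.018,.0375)]
    return np.array([[*(d+e*s),z] for s,z in pts])
out=[]
t=np.linspace(0,2*np.pi,60);circ=lambda c,rr,z:np.c_[c[0]+rr*np.cos(t),c[1]+rr*np.sin(t),0*t+z]
for n,(x0,y0),img in(("top",(240,175),r.capture("top")),("scene",(255,180),r.capture("scene"))):
    o=cv2.resize(img[y0:y0+90,x0:x0+60],(400,600),interpolation=cv2.INTER_CUBIC)
    for X,col in((circ(c,.041,.135),(255,0,0)),(circ(c,.035,.135),(255,0,0)),(circ(d,.028,.034),(0,200,0)),(arch(np.radians(-6)),(255,0,255))):
        q=((px(n,X)-[x0,y0]+.5)*6.667).astype(np.int32);cv2.polylines(o,[q],False,col,1)
    out.append(o)
cv2.imwrite("pics/ov.png",np.hstack(out)[:,:,::-1])
E
```

```text
scene rim [ 0.4952 -0.0039  0.135 ] top rim [0.4891 0.0039 0.135 ]
disc top [0.4936 0.0006 0.034 ] pivot [0.4633 0.0769 0.147 ] bar [0.5908 0.0691 0.146 ]
loop [ 0.5085 -0.0071  0.06  ] [0.4699 0.0028 0.06  ] -14.36948343194479 0.039840845686867674
```

View pics/ov.png

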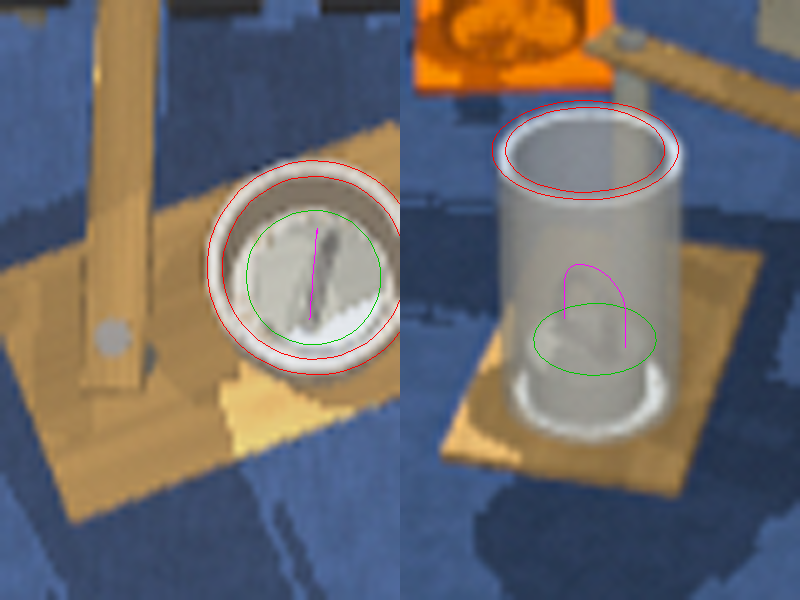

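The top-view rim fits the model well. The loop line gives loop centre ≈ (0.4895, −0.002) and loop plane yaw ≈ −14°. Next is the hook tool: grasp at yaw −84.

```bash
python3 -m pendant '[[[-0.085,-0.23,0,0,0,42,1],[-0.085,-0.23,0,0,0,42,1],[-0.085,-0.23,0,0,0,42,1],[-0.085,-0.23,0,0,0,42,1],[-0.085,-0.23,0,0,0,42,1]]]' 30
python3 -c "
from h import *
print(to([.484,.3147,.41],-84))"
```

```text
time_s: 4.7
tcp_pos: [0.5157, 0.2231, 0.403]
eef_rot: [179.9, 0.0, -39.6]
contact_force: [0.5, 0.0, -0.1]
gripper_width: 0.0589
gripper_force: 0.0
(array([-0.0829, -0.0503, -0.0071]), array([ 1.500e-01, -2.000e-02,  4.437e+01]))
```

```bash
python3 -m pendant '[[[-0.076,-0.043,0,0,0,42,1],[-0.076,-0.043,0,0,0,42,1],[-0.076,-0.043,0,0,0,42,1],[-0.076,-0.043,0,0,0,42,1],[-0.076,-0.043,0,0,0,42,1]]]'
python3 -m pendant '[[[0,0,0,0,0,0,1],[0,0,0,0,0,0,1]]]'
python3 -c "
from h import *
print(to([.484,.3147,.298],-84),pose()[2]['joints'])"
```

```text
time_s: 5.2
tcp_pos: [0.4847, 0.3036, 0.4026]
eef_rot: [179.8, -0.1, -81.6]
contact_force: [0.3, -0.6, 0.3]
gripper_width: 0.0876
gripper_force: 0.0
time_s: 5.4
tcp_pos: [0.4852, 0.303, 0.4035]
eef_rot: [179.9, -0.1, -81.1]
contact_force: [0.2, -0.8, -0.4]
gripper_width: 0.0878
gripper_force: 0.0
(array([-0.0119, -0.0008,  0.1055]), array([ 0.09, -0.07,  2.95])) [ 5.15687845e+01  1.09879931e+01 -1.26525476e+01 -1.37404868e-02
 -6.64702959e+01 -4.26141436e+01]
```

```bash
python3 -m pendant '[[[-0.012,-0.001,0,0,0,3,1],[-0.012,-0.001,0.04,0,0,3,1],[-0.012,-0.001,0.08,0,0,3,1],[-0.012,-0.001,0.105,0,0,3,1],[-0.012,-0.001,0.105,0,0,3,1]]]'
python3 -m pendant '[[[0,0,0,0,0,0,-1],[0,0,0,0,0,0,-1],[0,0,0,0,0,0,-1],[0,0,0,0,0,0,-1],[0,0,0,0,0,0,-1]]]' 30
python3 -m pendant '[[[0,0,0,0,0,0,-1],[0,0,0,0,0,0,-1],[0,0,0,0,0,0,-1],[0,0,0,0,0,0,-1],[0,0,0,0,0,0,-1]]]' 40
```

```text
time_s: 5.9
tcp_pos: [0.4836, 0.3138, 0.2955]
eef_rot: [179.7, -0.3, -84.2]
contact_force: [0.3, -1.0, 0.3]
gripper_width: 0.0873
gripper_force: 0.0
time_s: 6.4
tcp_pos: [0.4847, 0.3151, 0.3005]
eef_rot: [-179.9, 0.1, -84.3]
contact_force: [0.6, -0.1, -0.4]
gripper_width: 0.0532
gripper_force: 0.0
time_s: 6.9
tcp_pos: [0.4846, 0.3151, 0.2997]
eef_rot: [180.0, -0.0, -84.3]
contact_force: [-0.3, -0.4, -0.2]
gripper_width: 0.0214
gripper_force: 40.0
```

```bash
python3 -m pendant '[[[0,0,-0.02,0,0,0,-1],[0,0,-0.06,0,0,0,-1],[0,0,-0.1,0,0,0,-1],[0,0,-0.14,0,0,0,-1],[0,0,-0.165,0,0,0,-1]]]'
python3 -m pendant '[[[0,0,0,0,0,0,-1],[0,0,0,0,0,0,-1],[0,0,0,0,0,0,-1]]]'
python3 - <<'E'
from h import *
im=r.capture("scene");p,R,s=pose();print(p,s["contact_force"])
q=px("scene",[[p[0],p[1],p[2]-.2935]])[0];print(q)
x0,y0=int(q[0])-30,int(q[1])-60
cv2.imwrite("pics/tool.png",cv2.resize(im[y0:y0+90,x0:x0+60],(400,600),interpolation=cv2.INTER_CUBIC)[:,:,::-1]);print(x0,y0)
E
```

```text
time_s: 7.4
tcp_pos: [0.4847, 0.315, 0.468]
eef_rot: [-179.8, 0.1, -84.3]
contact_force: [0.5, 0.8, -0.8]
gripper_width: 0.0219
gripper_force: 40.0
time_s: 7.7
tcp_pos: [0.4843, 0.3149, 0.4633]
eef_rot: [179.9, -0.1, -84.3]
contact_force: [-0.5, -0.5, -1.6]
gripper_width: 0.0216
gripper_force: 40.0
[0.48438466 0.31490286 0.46317688] [-0.37237733  0.98643414 -1.31040057]
[332.58537919 151.70315255]
302 91
```

View pics/tool.png

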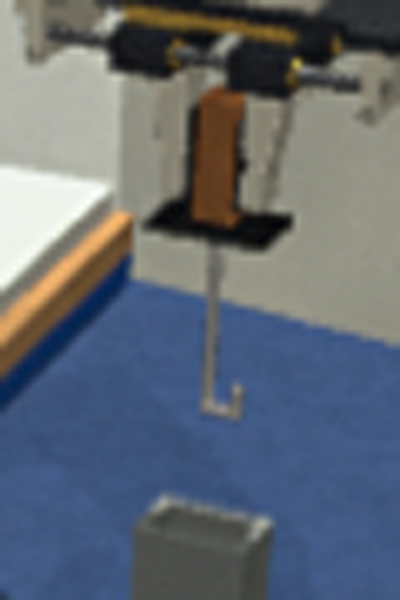

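The prong points to the scene's right (foot at crop (208,410), prong at (238,390)), so the tool's +x lies along world +x at about 6°. I need the gripper at yaw −14, which puts the hook at 76°, perpendicular to the loop.

```bash
python3 -m pendant '[[[0.034,0.0035,0,0,0,-7,-1],[0.068,0.007,0,0,0,-14,-1],[0.102,0.0105,0,0,0,-21,-1],[0.136,0.014,0,0,0,-28,-1],[0.17,0.0175,0,0,0,-35,-1]]]'
python3 -m pendant '[[[0,0,0,0,0,0,-1],[0,0,0,0,0,0,-1]]]'
python3 -c "
from h import *
print(to([.4831,-.027,.465],-14))"
```

```text
time_s: 8.25
tcp_pos: [0.4838, 0.1429, 0.4636]
eef_rot: [179.9, 0.0, -49.0]
contact_force: [0.9, -0.2, -1.8]
gripper_width: 0.0219
gripper_force: 40.0
time_s: 8.45
tcp_pos: [0.484, 0.1435, 0.4641]
eef_rot: [179.9, 0.0, -49.4]
contact_force: [0.8, -0.4, -1.1]
gripper_width: 0.0217
gripper_force: 40.0
(array([ 0.1289,  0.1116, -0.0009]), array([ 5.000e-02,  3.000e-02, -3.544e+01]))
```

```bash
python3 -m pendant '[[[0.026,0.022,0,0,0,-7,-1],[0.052,0.044,0,0,0,-14,-1],[0.078,0.067,0,0,0,-21,-1],[0.104,0.089,0,0,0,-28,-1],[0.129,0.112,0,0,0,-35.3,-1]]]'
python3 -m pendant '[[[0,0,0,0,0,0,-1],[0,0,0,0,0,0,-1],[0,0,0,0,0,0,-1],[0,0,0,0,0,0,-1]]]'
python3 - <<'E'
from h import *
P=[]
for i in range(4):
    ims=r.capture("top" if i%2 else "scene"); p,R,s=pose();P.append(p)
    cv2.imwrite(f"pics/ab{i}.png",ims[:,:,::-1])
print(np.mean(P,0),np.std(P,0),s["eef_rot"],s["contact_force"]);print(to([.4831,-.027,.465],-14))
a=cv2.imread("pics/ab0.png")[130:260,245:345];b=cv2.imread("pics/ab1.png")[170:260,240:330]
cv2.imwrite("pics/above.png",np.hstack([cv2.resize(a,(400,520),interpolation=2),cv2.resize(b,(400,400),interpolation=2).copy() if 0 else cv2.copyMakeBorder(cv2.resize(b,(400,400),interpolation=2),0,120,0,0,0)]))
E
```

```text
time_s: 8.95
tcp_pos: [0.4836, -0.027, 0.464]
eef_rot: [180.0, 0.0, -13.7]
contact_force: [1.2, -0.3, -0.7]
gripper_width: 0.0216
gripper_force: 40.0
time_s: 9.35
tcp_pos: [0.4836, -0.0257, 0.4644]
eef_rot: [180.0, 0.0, -14.0]
contact_force: [-0.4, -0.9, -2.3]
gripper_width: 0.0219
gripper_force: 40.0
[ 0.48344555 -0.0258764   0.46454805] [4.82479544e-05 1.34741288e-04 4.93910056e-05] [ 1.79999616e+02  6.28306191e-03 -1.39597388e+01] [-0.03909158 -0.02523105 -0.3595655 ]
(array([-0.0001,  0.001 , -0.0004]), array([0.  , 0.01, 0.04]))
```

View pics/above.png

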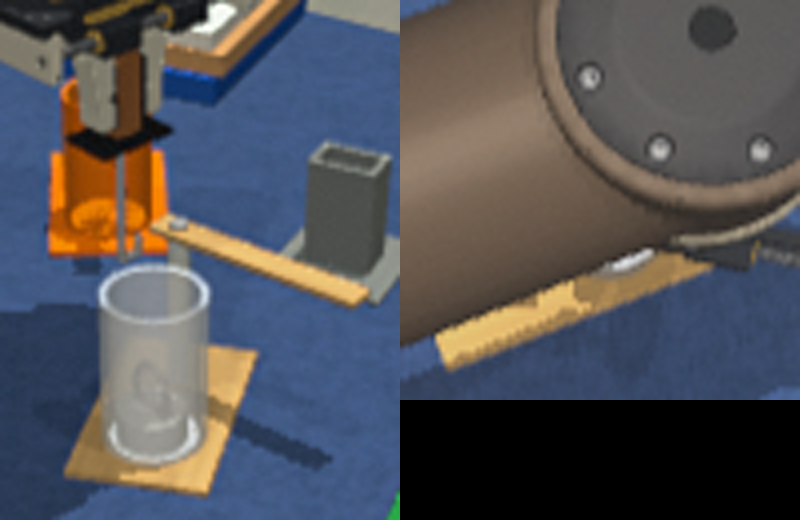

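```bash
python3 -m pendant '[[[0,0.001,0.02,0,0,0,-1],[0,0.001,0.04,0,0,0,-1],[0,0.001,0.06,0,0,0,-1],[0,0.001,0.075,0,0,0,-1],[0,0.001,0.085,0,0,0,-1]]]'
python3 -m pendant '[[[0,0,0.008,0,0,0,-1],[0,0,0.016,0,0,0,-1],[0,0,0.024,0,0,0,-1],[0,0,0.03,0,0,0,-1],[0,0,0.03,0,0,0,-1]]]'
python3 -m pendant '[[[0,0,0.004,0,0,0,-1],[0,0,0.008,0,0,0,-1],[0,0,0.012,0,0,0,-1],[0,0,0.012,0,0,0,-1],[0,0,0.012,0,0,0,-1]]]'
```

```text
time_s: 10.05
tcp_pos: [0.4829, -0.0275, 0.3786]
eef_rot: [180.0, 0.1, -14.0]
contact_force: [0.0, 0.8, -0.8]
gripper_width: 0.022
gripper_force: 40.0
time_s: 10.55
tcp_pos: [0.4828, -0.0277, 0.3489]
eef_rot: [180.0, 0.1, -14.0]
contact_force: [-0.2, 0.1, -1.7]
gripper_width: 0.0216
gripper_force: 40.0
time_s: 11.05
tcp_pos: [0.4831, -0.0277, 0.3376]
eef_rot: [180.0, 0.0, -14.0]
contact_force: [0.0, -0.3, 0.1]
gripper_width: 0.0218
gripper_force: 40.0
```

```bash
python3 -m pendant '[[[0,-0.002,0,0,0,0,-1],[0,-0.004,0,0,0,0,-1],[0,-0.006,0,0,0,0,-1],[0,-0.008,0,0,0,0,-1],[0,-0.01,0,0,0,0,-1]]]'
python3 -m pendant '[[[0,-0.002,0,0,0,0,-1],[0,-0.004,0,0,0,0,-1],[0,-0.006,0,0,0,0,-1],[0,-0.008,0,0,0,0,-1],[0,-0.008,0,0,0,0,-1]]]'
python3 - <<'E'
from h import *
im=r.capture("scene");p,R,s=pose();print(p,s["contact_force"])
cv2.imwrite("pics/in.png",cv2.resize(im[180:255,250:320],(700,600)if 0 else (560,600),interpolation=2)[:,:,::-1])
E
```

```text
time_s: 11.55
tcp_pos: [0.4855, -0.0177, 0.3377]
eef_rot: [-180.0, -0.0, -14.0]
contact_force: [0.5, 0.6, -1.6]
gripper_width: 0.0214
gripper_force: 40.0
time_s: 12.05
tcp_pos: [0.4875, -0.01, 0.3377]
eef_rot: [-180.0, -0.0, -14.0]
contact_force: [0.4, 0.2, -1.8]
gripper_width: 0.0218
gripper_force: 40.0
[ 0.48745788 -0.01005565  0.33767276] [ 0.901541   -0.22816856 -1.08278593]
```

View pics/in.png

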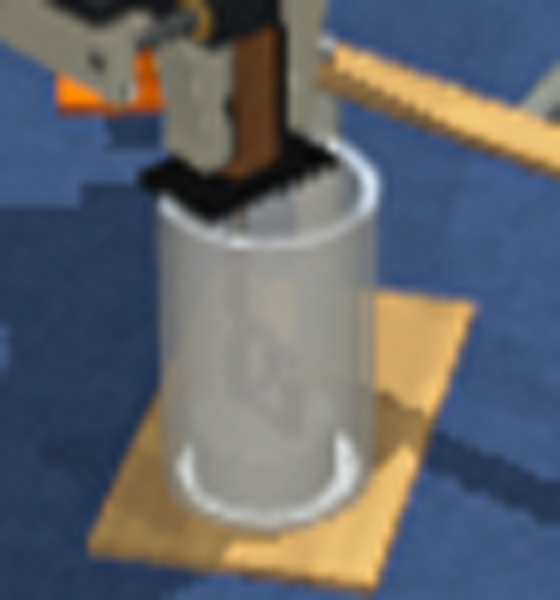

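The hook shaft runs down inside the tube to the loop (foot near (245,370)), and there is no side force. Now lift slowly.

```bash
python3 -m pendant '[[[0,0,-0.005,0,0,0,-1],[0,0,-0.01,0,0,0,-1],[0,0,-0.015,0,0,0,-1],[0,0,-0.018,0,0,0,-1],[0,0,-0.021,0,0,0,-1]]]'
python3 -m pendant '[[[0,0,-0.004,0,0,0,-1],[0,0,-0.008,0,0,0,-1],[0,0,-0.012,0,0,0,-1],[0,0,-0.016,0,0,0,-1],[0,0,-0.02,0,0,0,-1]]]'
python3 - <<'E'
from h import *
F=[]
for i in range(8):
    im=r.capture("scene");p,R,s=pose();F.append(s["contact_force"])
print(p,np.mean(F,0))
cv2.imwrite("pics/lift.png",cv2.resize(im[170:255,250:320],(494,600),interpolation=2)[:,:,::-1])
E
```

```text
time_s: 12.6
tcp_pos: [0.4873, -0.0102, 0.3589]
eef_rot: [-180.0, 0.0, -14.0]
contact_force: [-0.5, -1.6, -3.9]
gripper_width: 0.0219
gripper_force: 40.0
time_s: 13.1
tcp_pos: [0.4874, -0.0102, 0.3789]
eef_rot: [180.0, 0.0, -14.0]
contact_force: [-0.1, -0.5, -3.6]
gripper_width: 0.0215
gripper_force: 40.0
[ 0.4873478  -0.01019852  0.37844096] [ 0.36640322  0.12188077 -3.28181097]
```

View pics/lift.png

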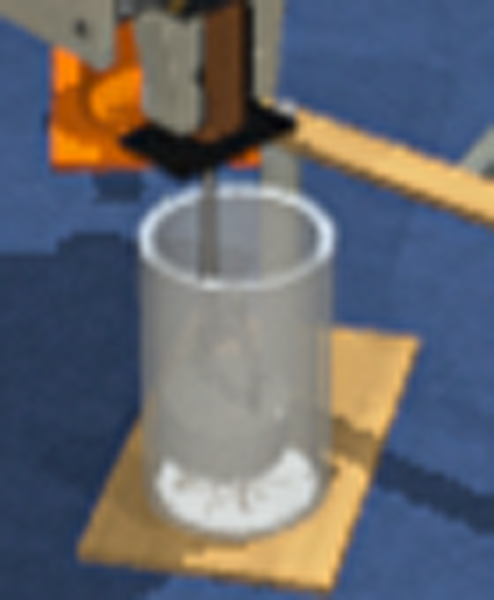

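The sinker hangs on the hook: the disc is off the floor at crop (225,440), the bore floor shows below it, and the load is about 2.4 N. Draw it out.

```bash
python3 -m pendant '[[[0,-0.001,-0.008,0,0,0,-1],[0,-0.002,-0.018,0,0,0,-1],[0,-0.002,-0.028,0,0,0,-1],[0,-0.002,-0.038,0,0,0,-1],[0,-0.002,-0.048,0,0,0,-1]]]'
python3 -m pendant '[[[0,0,-0.01,0,0,0,-1],[0,0,-0.02,0,0,0,-1],[0,0,-0.03,0,0,0,-1],[0,0,-0.04,0,0,0,-1],[0,0,-0.05,0,0,0,-1]]]'
python3 -m pendant '[[[0,0,-0.01,0,0,0,-1],[0,0,-0.02,0,0,0,-1],[0,0,-0.03,0,0,0,-1],[0,0,-0.038,0,0,0,-1],[0,0,-0.042,0,0,0,-1]]]'
python3 -m pendant '[[[0,0,0,0,0,0,-1],[0,0,0,0,0,0,-1],[0,0,0,0,0,0,-1]]]'
python3 -c "
from h import *
n=np.array([np.cos(np.radians(76)),np.sin(np.radians(76)),0])
print(to(np.array([.5049,-.2871,.5185])-.008*n,-14))"
```

```text
time_s: 14.0
tcp_pos: [0.4879, -0.0082, 0.4279]
eef_rot: [-180.0, -0.0, -14.0]
contact_force: [-0.4, 0.1, -2.9]
gripper_width: 0.0211
gripper_force: 40.0
time_s: 14.5
tcp_pos: [0.4879, -0.0082, 0.4775]
eef_rot: [-180.0, 0.0, -14.0]
contact_force: [-0.1, 0.3, -3.3]
gripper_width: 0.0219
gripper_force: 40.0
time_s: 15.0
tcp_pos: [0.488, -0.0082, 0.5197]
eef_rot: [-180.0, -0.0, -14.0]
contact_force: [0.3, 0.5, -2.9]
gripper_width: 0.0219
gripper_force: 40.0
time_s: 15.3
tcp_pos: [0.4878, -0.0082, 0.5181]
eef_rot: [180.0, 0.1, -14.0]
contact_force: [0.5, -0.0, -5.0]
gripper_width: 0.0218
gripper_force: 40.0
(array([ 0.084 ,  0.2744, -0.0003]), array([0.02, 0.05, 0.  ]))
```

```bash
python3 -m pendant '[[[0.0012,0.0038,0,0,0,0,-1],[0.0035,0.0115,0,0,0,0,-1],[0.0064,0.021,0,0,0,0,-1],[0.01,0.0325,0,0,0,0,-1],[0.014,0.046,0,0,0,0,-1]]]' >/dev/null
python3 -m pendant '[[[0.0035,0.0115,0,0,0,0,-1],[0.007,0.023,0,0,0,0,-1],[0.0105,0.0345,0,0,0,0,-1],[0.014,0.046,0,0,0,0,-1],[0.0176,0.0574,0,0,0,0,-1]]]'
python3 -m pendant '[[[0.0035,0.0115,0,0,0,0,-1],[0.007,0.023,0,0,0,0,-1],[0.0105,0.0345,0,0,0,0,-1],[0.014,0.046,0,0,0,0,-1],[0.0176,0.0574,0,0,0,0,-1]]]' >/dev/null
python3 -m pendant '[[[0.0035,0.0115,0,0,0,0,-1],[0.007,0.023,0,0,0,0,-1],[0.0105,0.0345,0,0,0,0,-1],[0.014,0.046,0,0,0,0,-1],[0.0176,0.0574,0,0,0,0,-1]]]' >/dev/null
python3 -m pendant '[[[0.0035,0.0115,0,0,0,0,-1],[0.007,0.023,0,0,0,0,-1],[0.01,0.0325,0,0,0,0,-1],[0.0126,0.0411,0,0,0,0,-1],[0.0146,0.0478,0,0,0,0,-1]]]' >/dev/null
python3 -m pendant '[[[0.0015,0.0048,0,0,0,0,-1],[0.0022,0.0072,0,0,0,0,-1],[0.0026,0.0086,0,0,0,0,-1],[0.0026,0.0086,0,0,0,0,-1],[0.0026,0.0086,0,0,0,0,-1]]]'
python3 - <<'E'
from h import *
n=np.array([np.cos(np.radians(76)),np.sin(np.radians(76)),0])
print(to(np.array([.5049,-.2871,.5185])-.008*n,-14))
p,R,s=pose();im=r.capture("scene");print(p,px("scene",[p-[0,0,.2935],[.5049,-.2871,.038]]))
cv2.imwrite("pics/hang.png",cv2.resize(im[170:320,170:310],(560,600),interpolation=2)[:,:,::-1])
E
```

```text
time_s: 16.3
tcp_pos: [0.4936, -0.1173, 0.5187]
eef_rot: [180.0, 0.0, -14.0]
contact_force: [0.4, -0.2, -3.2]
gripper_width: 0.022
gripper_force: 40.0
time_s: 18.3
tcp_pos: [0.503, -0.2948, 0.5187]
eef_rot: [-180.0, -0.0, -14.0]
contact_force: [-0.3, 0.2, -3.5]
gripper_width: 0.022
gripper_force: 40.0
(array([-0.    ,  0.0001,  0.0002]), array([-0.  , -0.01,  0.02]))
[ 0.50300726 -0.29477651  0.5187202 ] [[217.12993865 226.84203778]
 [225.82625701 284.74987155]]
```

View pics/hang.png

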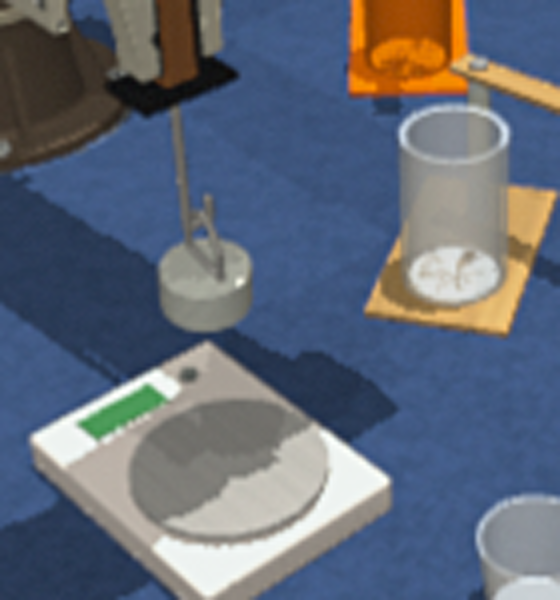

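Sinker hanging on the hook at (205,285) above the pan, empty tube at right. Lowering gently.

```bash
python3 -m pendant '[[[0,0,0.006,0,0,0,-1],[0,0,0.016,0,0,0,-1],[0,0,0.028,0,0,0,-1],[0,0,0.042,0,0,0,-1],[0,0,0.056,0,0,0,-1]]]' >/dev/null
python3 -m pendant '[[[0,0,0.014,0,0,0,-1],[0,0,0.028,0,0,0,-1],[0,0,0.04,0,0,0,-1],[0,0,0.05,0,0,0,-1],[0,0,0.056,0,0,0,-1]]]'
python3 -m pendant '[[[0,0,0.003,0,0,0,-1],[0,0,0.006,0,0,0,-1],[0,0,0.0075,0,0,0,-1],[0,0,0.009,0,0,0,-1],[0,0,0.0105,0,0,0,-1]]]'
python3 -m pendant '[[[0,0,0.0015,0,0,0,-1],[0,0,0.003,0,0,0,-1],[0,0,0.0045,0,0,0,-1],[0,0,0.006,0,0,0,-1],[0,0,0.0075,0,0,0,-1]]]'
python3 -m pendant '[[[0,0,0.0015,0,0,0,-1],[0,0,0.003,0,0,0,-1],[0,0,0.0045,0,0,0,-1],[0,0,0.006,0,0,0,-1],[0,0,0.0075,0,0,0,-1]]]'
python3 - <<'E'
from h import *
F=[]
for i in range(6):
    im=r.capture("scene");p,R,s=pose();F.append(s["contact_force"])
print(p,np.mean(F,0))
cv2.imwrite("pics/set.png",cv2.resize(im[215:320,175:275],(571,600),interpolation=2)[:,:,::-1])
E
```

```text
time_s: 19.35
tcp_pos: [0.5029, -0.295, 0.4055]
eef_rot: [-180.0, 0.1, -14.0]
contact_force: [0.0, -0.8, -3.2]
gripper_width: 0.0217
gripper_force: 40.0
time_s: 19.85
tcp_pos: [0.5031, -0.295, 0.3964]
eef_rot: [180.0, -0.0, -14.0]
contact_force: [-0.5, -0.1, -3.4]
gripper_width: 0.0216
gripper_force: 40.0
time_s: 20.35
tcp_pos: [0.503, -0.2951, 0.3888]
eef_rot: [180.0, -0.0, -14.0]
contact_force: [0.3, -0.8, -0.6]
gripper_width: 0.0216
gripper_force: 40.0
time_s: 20.85
tcp_pos: [0.503, -0.295, 0.3811]
eef_rot: [180.0, -0.0, -14.0]
contact_force: [0.7, 0.5, -1.0]
gripper_width: 0.0216
gripper_force: 40.0
[ 0.50302524 -0.29502416  0.38122898] [-0.0401542   0.01384495 -1.16175625]
```

View pics/set.png

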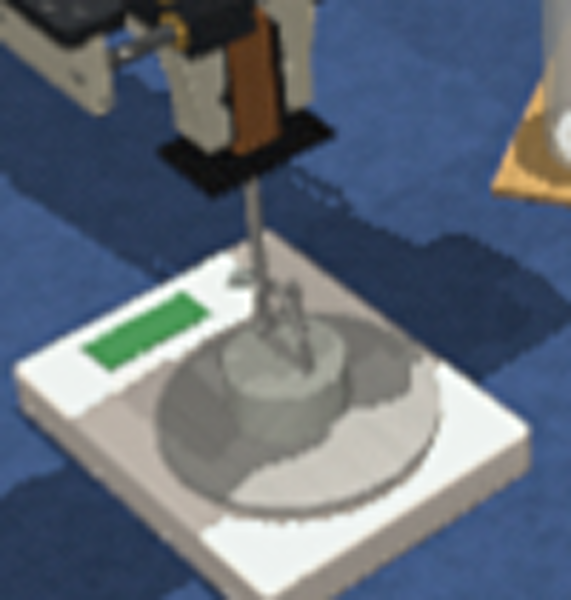

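The sinker stands on the pan around (285,380), wholly inside it. The prong top still overlaps the arch, so I lower another 10.5 mm (the depth used on entry) before withdrawing.

```bash
python3 -m pendant '[[[0,0,0.0025,0,0,0,-1],[0,0,0.005,0,0,0,-1],[0,0,0.0075,0,0,0,-1],[0,0,0.0105,0,0,0,-1],[0,0,0.0105,0,0,0,-1]]]'
python3 -m pendant '[[[0,0.002,0,0,0,0,-1],[0,0.004,0,0,0,0,-1],[0,0.006,0,0,0,0,-1],[0,0.008,0,0,0,0,-1],[0,0.01,0,0,0,0,-1]]]'
python3 -m pendant '[[[0,0.003,0,0,0,0,-1],[0,0.006,0,0,0,0,-1],[0,0.009,0,0,0,0,-1],[0,0.013,0,0,0,0,-1],[0,0.017,0,0,0,0,-1]]]'
python3 -m pendant '[[[0,0.006,0,0,0,0,-1],[0,0.012,0,0,0,0,-1],[0,0.02,0,0,0,0,-1],[0,0.03,0,0,0,0,-1],[0,0.03,0,0,0,0,-1]]]'
python3 - <<'E'
from h import *
im=r.capture("scene");p,R,s=pose();print(p,s["contact_force"])
cv2.imwrite("pics/out.png",cv2.resize(im[215:320,175:275],(571,600),interpolation=2)[:,:,::-1])
E
```

```text
time_s: 21.65
tcp_pos: [0.5028, -0.295, 0.37]
eef_rot: [-180.0, 0.1, -14.0]
contact_force: [-0.4, -0.1, -1.7]
gripper_width: 0.0219
gripper_force: 40.0
time_s: 22.15
tcp_pos: [0.5005, -0.3049, 0.3707]
eef_rot: [-180.0, -0.0, -14.0]
contact_force: [-0.3, -0.6, -0.7]
gripper_width: 0.0217
gripper_force: 40.0
time_s: 22.65
tcp_pos: [0.4964, -0.3215, 0.3706]
eef_rot: [-180.0, 0.0, -14.0]
contact_force: [-0.1, 0.2, -0.1]
gripper_width: 0.022
gripper_force: 40.0
time_s: 23.15
tcp_pos: [0.4888, -0.3515, 0.3705]
eef_rot: [180.0, 0.0, -14.1]
contact_force: [-0.1, 1.3, -1.5]
gripper_width: 0.0219
gripper_force: 40.0
[ 0.4889362  -0.35102839  0.37050055] [-0.57044789 -0.23372185 -0.82509322]
```

View pics/out.png

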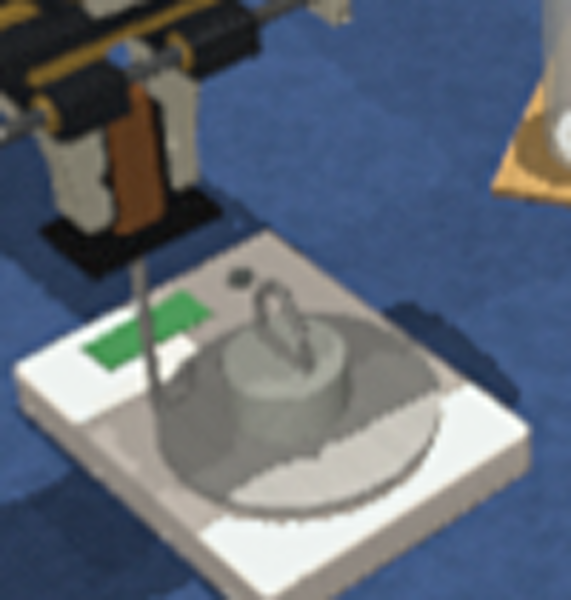

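The hook is clear and the sinker stands on the pan at (285,380). I've now viewed 12 pictures, over the limit of 10, so I'll use numbers only from here. Return the tool to the holder.

```bash
python3 -m pendant '[[[0,0,-0.02,0,0,0,-1],[0,0,-0.04,0,0,0,-1],[0,0,-0.065,0,0,0,-1],[0,0,-0.085,0,0,0,-1],[0,0,-0.1,0,0,0,-1]]]' >/dev/null
python3 -m pendant '[[[-0.006,-0.023,0,0,0,0,-1],[-0.015,-0.058,0,0,0,0,-1],[-0.025,-0.097,0,0,0,0,-1],[-0.035,-0.135,0,0,0,0,-1],[-0.045,-0.174,0,0,0,0,-1]]]' >/dev/null
python3 -m pendant '[[[-0.01,-0.039,0,0,0,0,-1],[-0.02,-0.078,0,0,0,0,-1],[-0.03,-0.116,0,0,0,0,-1],[-0.04,-0.155,0,0,0,0,-1],[-0.05,-0.194,0,0,0,0,-1]]]' >/dev/null
python3 -m pendant '[[[-0.005,-0.019,0,0,0,7,-1],[-0.01,-0.038,0,0,0,14,-1],[-0.015,-0.058,0,0,0,21,-1],[-0.02,-0.078,0,0,0,28,-1],[-0.025,-0.097,0,0,0,35,-1]]]'
python3 -m pendant '[[[0,0,0,0,0,0,-1],[0,0,0,0,0,0,-1]]]'
python3 -c "
from h import *
print(to([.4846,.3150,.465],-84.3))"
```

```text
time_s: 25.2
tcp_pos: [0.4849, 0.1309, 0.4708]
eef_rot: [-180.0, 0.0, -49.3]
contact_force: [0.6, 0.2, -0.4]
gripper_width: 0.0211
gripper_force: 40.0
time_s: 25.4
tcp_pos: [0.485, 0.1301, 0.4706]
eef_rot: [180.0, 0.0, -48.8]
contact_force: [-0.9, 0.0, -1.1]
gripper_width: 0.0218
gripper_force: 40.0
(array([-0.1394, -0.1214,  0.0056]), array([ 2.000e-02, -0.000e+00,  3.549e+01]))
```

```bash
python3 -m pendant '[[[-0.028,-0.024,0.001,0,0,7,-1],[-0.056,-0.048,0.002,0,0,14,-1],[-0.084,-0.073,0.003,0,0,21,-1],[-0.112,-0.097,0.004,0,0,28,-1],[-0.139,-0.121,0.0056,0,0,35.3,-1]]]'
python3 -m pendant '[[[0,0,0,0,0,0,-1],[0,0,0,0,0,0,-1],[0,0,0,0,0,0,-1],[0,0,0,0,0,0,-1]]]'
python3 -c "
from h import *
for i in range(4): r.capture('scene'); print(*to([.4846,.3150,.2995],-84.3))"
```

```text
time_s: 25.9
tcp_pos: [0.4854, 0.3148, 0.4653]
eef_rot: [-180.0, 0.0, -84.5]
contact_force: [0.9, -0.4, -1.1]
gripper_width: 0.0216
gripper_force: 40.0
time_s: 26.3
tcp_pos: [0.4855, 0.313, 0.4655]
eef_rot: [-180.0, 0.0, -84.3]
contact_force: [-0.5, 0.4, -0.8]
gripper_width: 0.0218
gripper_force: 40.0
[-0.0019  0.0008  0.166 ] [-0.02  0.02 -0.01]
[-0.0018  0.0008  0.166 ] [-0.03  0.03 -0.02]
[-0.0016  0.0008  0.166 ] [-0.03  0.03 -0.02]
[-0.0015  0.0007  0.1659] [-0.02  0.02 -0.02]
```

```bash
python3 -m pendant '[[[-0.0015,0.0008,0.01,0,0,0,-1],[-0.0015,0.0008,0.03,0,0,0,-1],[-0.0015,0.0008,0.05,0,0,0,-1],[-0.0015,0.0008,0.07,0,0,0,-1],[-0.0015,0.0008,0.085,0,0,0,-1]]]'
python3 -m pendant '[[[0,0,0.015,0,0,0,-1],[0,0,0.03,0,0,0,-1],[0,0,0.045,0,0,0,-1],[0,0,0.058,0,0,0,-1],[0,0,0.067,0,0,0,-1]]]'
python3 -m pendant '[[[0,0,0.003,0,0,0,-1],[0,0,0.006,0,0,0,-1],[0,0,0.009,0,0,0,-1],[0,0,0.011,0,0,0,-1],[0,0,0.011,0,0,0,-1]]]'
python3 -m pendant '[[[0,0,0.001,0,0,0,-1],[0,0,0.002,0,0,0,-1],[0,0,0.003,0,0,0,-1],[0,0,0.003,0,0,0,-1],[0,0,0.003,0,0,0,-1]]]'
python3 -c "
from h import *
F=[]
for i in range(6): r.capture('scene'); F.append(pose()[2]['contact_force'])
print(np.mean(F,0),pose()[0],*to([.4846,.3150,.2995],-84.3))"
```

```text
time_s: 27.0
tcp_pos: [0.484, 0.3153, 0.3779]
eef_rot: [179.9, -0.1, -84.3]
contact_force: [0.0, 0.0, -1.2]
gripper_width: 0.0216
gripper_force: 40.0
time_s: 27.5
tcp_pos: [0.4841, 0.3154, 0.3116]
eef_rot: [179.9, -0.0, -84.3]
contact_force: [0.1, 0.0, -1.6]
gripper_width: 0.0216
gripper_force: 40.0
time_s: 28.0
tcp_pos: [0.4844, 0.3156, 0.3021]
eef_rot: [-180.0, 0.0, -84.3]
contact_force: [1.0, 0.5, -0.9]
gripper_width: 0.0215
gripper_force: 40.0
time_s: 28.5
tcp_pos: [0.4844, 0.3156, 0.2996]
eef_rot: [-180.0, 0.0, -84.3]
contact_force: [-2.2, 0.2, 6.3]
gripper_width: 0.0218
gripper_force: 40.0
[-2.33488062 -0.28753927  5.26082359] [0.48442809 0.31565584 0.29961709] [ 0.0007 -0.0001  0.0001] [-0.03  0.02  0.01]
```

Flange seated on the rim (contact about 6 N). Release and withdraw.

```bash
python3 -m pendant '[[[0,0,-0.0007,0,0,0,-1],[0,0,-0.0007,0,0,0,-0.4],[0,0,-0.0007,0,0,0,0],[0,0,-0.0007,0,0,0,0.5],[0,0,-0.0007,0,0,0,1]]]' 10
python3 -m pendant '[[[0,0,0,0,0,0,1],[0,0,0,0,0,0,1],[0,0,0,0,0,0,1],[0,0,0,0,0,0,1],[0,0,0,0,0,0,1]]]'
python3 -m pendant '[[[0,0,-0.02,0,0,0,1],[0,0,-0.05,0,0,0,1],[0,0,-0.09,0,0,0,1],[0,0,-0.13,0,0,0,1],[0,0,-0.16,0,0,0,1]]]'
python3 -m pendant '[[[0,0,0,0,0,0,1],[0,0,0,0,0,0,1],[0,0,0,0,0,0,1]]]'
python3 - <<'E'
from h import *
a=cv2.imread("pics/scene0.png")[...,::-1].astype(int);b=r.capture("scene").astype(int)
d=np.abs(a-b).sum(2)
for n,(x,y,w,h) in dict(holder=(310,145,45,65),cupa=(368,195,32,35),cupb=(285,290,38,45),spoon=(228,335,75,38),lunch=(332,240,55,55),pan=(175,250,100,75)).items():
    q=d[y:y+h,x:x+w];print(n,(q>60).mean().round(3))
# orange-brown handle pixels' centroid before/after
for im in(a,b):
    q=im[145:180,318:348];m=(q[...,0]>1.5*q[...,2]+10)&(q[...,0]>q[...,1]*1.3);v,u=np.nonzero(m);print(m.sum(),u.mean()+318,v.mean()+145,v.min()+145,v.max()+145)
E
```

```text
time_s: 29.3
tcp_pos: [0.4844, 0.3156, 0.2996]
eef_rot: [180.0, -0.0, -84.3]
contact_force: [0.9, -0.8, -0.1]
gripper_width: 0.0449
gripper_force: 0.0
time_s: 29.8
tcp_pos: [0.4844, 0.3156, 0.2998]
eef_rot: [180.0, 0.0, -84.3]
contact_force: [-0.7, 1.0, 0.6]
gripper_width: 0.0846
gripper_force: 0.0
time_s: 30.3
tcp_pos: [0.4844, 0.3155, 0.4627]
eef_rot: [-179.9, 0.1, -84.3]
contact_force: [0.8, 1.2, -0.4]
gripper_width: 0.0876
gripper_force: 0.0
time_s: 30.6
tcp_pos: [0.4841, 0.3154, 0.4586]
eef_rot: [179.9, -0.1, -84.3]
contact_force: [-0.7, 1.1, -0.8]
gripper_width: 0.0875
gripper_force: 0.0
holder 0.146
cupa 0.0
cupb 0.0
spoon 0.0
lunch 0.0
pan 0.066
126 332.58730158730157 159.5873015873016 150 169
128 332.2421875 159.546875 150 169
```

The handle is back where it started, the bystanders are unchanged, and the sinker is on the pan. Handing in.

```bash
python3 -c "
from plant import r
print(r.close_job())"
```

```text
the job is handed in; nothing more can be done
None
```

The job is handed in at about 31 s, and no verdict came back: keeper open, sinker standing on the pan, hook tool upright in its holder, and cups, spoon and lunch box unmoved in the scene view; I viewed 12 pictures, two over the limit of 10.

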